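# Move the chipped slate to the seconds easel

### The arm

A 7-joint arm with a two-finger parallel gripper is mounted at the origin on the work surface. World frame = base frame: x ahead of the robot, y to its left, z up, the work surface at z = 0. Lengths are in m, angles in rad, forces in N, time in s.
With the tool pointing down it reaches from about 0.425 to 0.925 m from the base axis. Payload 6.8 kg.
Tool frame: the origin (TCP) lies at the very end of the fingers, on their centre line; the grasp point (between the pads) lies 19 mm behind it; z points along the fingers, y is the line along which they close (so a half turn about z gives the same grasp; the last joint's range is limited). The gripper opens to 85 mm and grips with 20 to 120 N. Pads are 22 mm wide; open, the fingers measure 114 mm over their backs; the gripper's body (76 mm by 85 mm) begins 54 mm behind the grasp point. The pads swing forward as they close: fully open they stand 13 mm farther back than shut.
Start: joints at [1.153, 0.477, 0.022, 1.555, -0.011, 1.109, -0.083], TCP at [0.206, -0.643, 0.231] pointing down, gripper open.
Joint ranges: [-2.96, 2.96], [-0.34, 2.1], [-1.41, 1.46], [0.24, 2.44], [-1.37, 4.51], [0.17, 1.92], [-2.96, 2.96]. Speed limits (rad/s): [2.39, 2.39, 3.14, 3.14, 3.14, 3.14, 3.14].

### API

Orientations are given as a rotation vector (axis times angle).
In Python, from bench import r gives the robot as it stands.
- The arm moves only by the tool play_rows, never from a script. Its argument "targets" is text: rows parted by semicolons, each of 5 numbers parted by spaces: the closure, from -1 (fully open) to 1 (shut), then the shift along the tool's x, y, z in m, then the turn about the tool's z in rad. In form: gripper dx dy dz spin; .... A call has 1 to 8 rows; each row is the pose to reach, as a shift and turn from the pose commanded when the call began, along the tool's axes at that moment; what a row does not reach only later rows make up. A row lasts 1/12 s, in which the tool goes at most 41.7 mm and 7.16 degrees, less where a joint would pass 70% of its speed; a pose out of reach is approached as far as the arm can. A call with a gripper value outside its range is refused whole. The fingers move at their own pace and stop on an object; "squeeze" is the grip in N (left out, the last holds). Time passes only in rows, so rows that repeat a pose let the fingers close. It gives the time, the measured TCP pose, the force, the opening and the grip force at its end, in the units of the state.
- r.get_obs(): the state, without advancing time (a new reading comes with each control period).
- r.grab_frame(name): name is "side" or "top" or "wrist"; returns the picture (384x512x3 uint8, red, green, blue); there is no depth.
- r.camera_info(name): a dict with "fov_y" (degrees; the focal length in pixels is half the picture's height over the tangent of half this angle, whatever the lens; pixels are square), "cx", "cy" (the principal point, pixels), "position" and "rotation" of the camera in the world. Camera axes: x right, y down, z forward; pixel columns grow to the right and rows downward; lengths in m; the calibration is good to about 2 mm. A picture is of the moment at which its call begins: read the wrist's pose just before it. camera_info takes no time and is no camera call; for the wrist camera it gives the pose at the moment of the call.
- r.hand_in(): hands the job in; it is judged then, once.
The state is a dict: "clock": time; "joints": joint angles; "qvel": joint speeds; "tau": joint torques, N m; "tcp_pos": TCP position; "orientation": TCP orientation; "contact_force": force on the tool from outside, world axes, zero at the start; "moment": the same for the moment, N m; "grip_width": finger opening in m; "gripper_force": force on a finger pad.
Only numpy, scipy, OpenCV 4.12 (cv2) and the standard library are available. Lean on these libraries where they do the work, as an engineer would, in place of code of your own. Each camera call takes 0.05 s, during which the arm holds its last target. There are 200 camera calls.

### The job

One of the three slate serving boards in the wooden display rack has a broken upper corner. Slide it upward out of its slot by its top edge without disturbing the two sound boards, then set it down on the ledge of the red seconds easel, lower edge first and still in the grip (not dropped), and let go so that it stands there right way up, centred and square, leaning against the easel's sloping back. Leave the jar, the bottle and the box where they stand.

Things in the scene. Friction and masses are not known exactly. Their poses are not given: they have to be found in the camera images.
- rack: Fixed light-wood rack 280 x 214 mm. Origin: centre of underside; z up, y along the slots, +x the customers' side. Slots at x = -80, 0, +80 mm, floor centres 35 mm up, leaning 25 degrees from vertical, tops towards -x; slot 12 mm wide, 186 long. Measured along the lean, the back wall (-x side) reaches 85 mm above the slot floor, the front wall 40 mm.
- slate_chipped: Chipped slate, dark grey, 160 wide (own y) x 150 high (own z) x 8 mm thick (own x), 0.45 kg. Origin: middle of lower edge, mid-thickness; z runs up the panel. Upper +y corner broken off (50 mm along the top, 52 mm down, paler break); sound top edge from y = -80 to +30 mm. Starts in any slot, own z leaning 25 degrees towards rack -x.
- slate_a: A sound slate, 160 x 150 x 8 mm, same frame as the chipped one (origin at the middle of the lower edge, z up along the panel, y along its width); stays in its slot.
- slate_b: The other sound slate, 160 x 150 x 8 mm, same frame; stays in its slot.
- easel: Fixed red steel easel, 200 mm wide (y). Origin: at table level under its seat; z up, y along the ledge, +x the customers' side. Its back leans 25 degrees from vertical, top towards -x, and reaches 85 mm above the ledge along the lean. Ledge square to the back, 44 mm deep, with a 12 mm high lip at its outer (+x) edge.
- easel_seat (a point): Point on the easel, 35 mm above the table, where the origin of a fully seated 8 mm panel comes: on the ledge surface, middle of its length, 4 mm out from the face of the back. Axes as the easel (z up, not leaning).
- jam_jar: Bystander: red jar with black lid, 72 mm diameter, 95 mm high; origin centre of its underside.
- syrup_bottle: Bystander: amber bottle, 64 mm diameter, 190 mm high; origin centre of its underside.
- cracker_box: Bystander: yellow box 60 x 120 x 160 mm high; origin centre of its underside.
Mind the look-alikes: they are no part of the job. What is shaped like the slate_chipped but blue, pink or yellow is not meant.

How it is judged:
By the outcome, as a careful person would: the job done as asked, in the order asked, and still so for the second after the job is handed in, with the robot touching nothing.
It also fails if it takes over 40 s, if anything falls off the work surface, if the arm or the gripper's body presses on something with over 40 N, if the wrist force passes 120 N, or if a joint passes its speed limit or range.

## Working session

There is one attempt and no reset: what is moved stays moved. The work goes in short steps, Python scripts to look and compute and a tool call to move; the robot and the scene stay as the last step left them, time stands still between calls to the robot, and variables do not carry over. Pictures are saved under pics/ and viewed, at most 13 in all, crops included, and the job is handed in when it is done.

Besides the shell and the picture viewer there is one more tool, called as a command line: name --argument value ..., lists and objects as JSON in quotes. play_rows: Moves the arm, as the interface text tells. Its arguments: {"type":"object","properties":{"targets":{"type":"string"},"squeeze":{"type":"number"}},"required":["targets"]}

```bash
mkdir -p pics; ls; python3 - <<'E'
from bench import r
import cv2,numpy as np
o=r.get_obs();print(o['clock'],o['tcp_pos'],o['orientation'],o['grip_width'])
a=[]
for n in ['side','top','wrist']:
    i=r.camera_info(n);print(n,i)
    f=r.grab_frame(n);cv2.imwrite(f'pics/{n}0.png',f[:,:,::-1]);a.append(f[:,:,::-1])
E
```

```text
pics
0.0 [ 0.20560093 -0.64232887  0.23034615] [-3.10227051e+00 -4.84423752e-01  6.36848541e-04] 0.08514585810451278
side {'fov_y': 47.73892398852499, 'cx': 253.74774655903224, 'cy': 193.63023136083325, 'position': array([-0.12654828,  0.96381905,  1.17453818]), 'rotation': array([-0.79923917,  2.56711755, -1.09720036])}
top {'fov_y': 46.51522052727423, 'cx': 252.75281208192365, 'cy': 191.42018907650572, 'position': array([ 0.2446885 , -0.00212551,  1.49067816]), 'rotation': array([-2.10195305,  2.11859112, -0.1923223 ])}
wrist {'fov_y': 61.294553388458105, 'cx': 263.48156056699906, 'cy': 199.14359112653983, 'position': array([ 0.27439869, -0.61986104,  0.37299761]), 'rotation': array([ 2.34495679, -1.71019515, -0.24800776])}
```

View pics/side0.png

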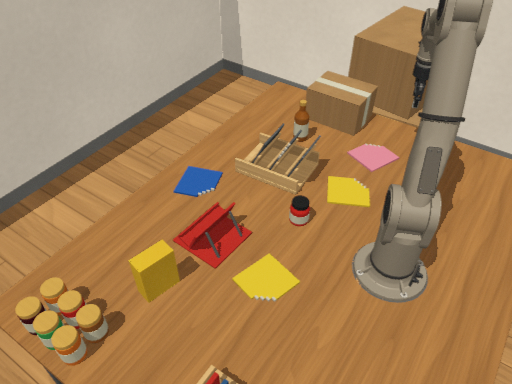

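View pics/top0.png

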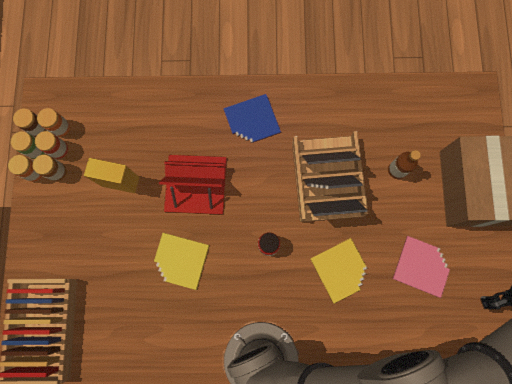

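The side view shows the rack at (280,160), the easel at (213,235), the jar at (300,210) and the bottle at (301,120). In the top view the rack is at (331,177) with three dark slates. The middle one has pale break marks at about (315,184). The easel is at (196,185).

What could be taken for the chipped slate:
- Rack slates at top-view pixels (330,157), (335,182) and (335,207).
- Flat blue card at (252,118), yellow cards at (181,261) and (340,270), and a pink card at (421,266). These are the wrong colour, so they are excluded.

I'll check the choice in a close crop.

```bash
python3 - <<'E'
import cv2,numpy as np
t=cv2.imread('pics/top0.png');s=cv2.imread('pics/side0.png')
a=cv2.resize(t[122:232,285:380],None,fx=4,fy=4,interpolation=cv2.INTER_CUBIC)
b=cv2.resize(s[115:225,228:328],None,fx=4,fy=4,interpolation=cv2.INTER_CUBIC)
cv2.imwrite('pics/c1.png',np.hstack([a,b]))
a=cv2.resize(t[145:225,155:240],None,fx=4.5,fy=4.5,interpolation=cv2.INTER_CUBIC)
b=cv2.resize(s[195:275,168:258],None,fx=4.5,fy=4.5,interpolation=cv2.INTER_CUBIC)
cv2.imwrite('pics/c2.png',np.hstack([a,b]))
E
```

```text
(no output)
```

View pics/c1.png

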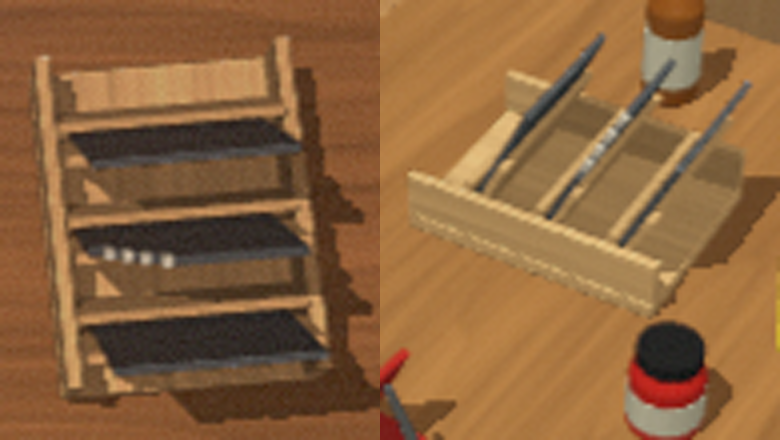

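View pics/c2.png

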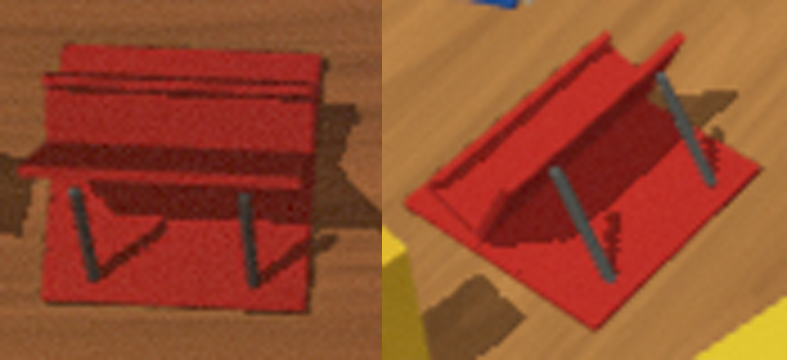

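The crop confirms it. The middle slate has the break (crop 105–170, 255) at its left end, which is world +y. All the slates lean with their tops towards the robot. The easel leans the same way, with its lip on the far side. Next are coarse positions.

```bash
cat > h.py <<'E'
import numpy as np,cv2
from scipy.spatial.transform import Rotation as R
def ray(i,u,v):
    f=192/np.tan(np.radians(i['fov_y']/2))
    d=R.from_rotvec(i['rotation']).as_matrix()@np.array([(u-i['cx'])/f,(v-i['cy'])/f,1])
    return np.array(i['position']),d
def onz(i,u,v,z):
    p,d=ray(i,u,v);return p+d*(z-p[2])/d[2]
def proj(i,P):
    f=192/np.tan(np.radians(i['fov_y']/2))
    c=(np.atleast_2d(P)-i['position'])@R.from_rotvec(i['rotation']).as_matrix()
    return np.c_[i['cx']+f*c[:,0]/c[:,2],i['cy']+f*c[:,1]/c[:,2]]
E
python3 - <<'E'
from bench import r
from h import *
np.set_printoptions(precision=4,suppress=True)
i=r.camera_info('top')
print('slate top',[onz(i,u/4+285,v/4+122,.171) for u,v in [(170,260),(305,249),(85,237)]])
print('a/b top',[onz(i,u/4+285,v/4+122,.171) for u,v in [(100,165),(300,150),(140,373),(327,357)]])
print('easel back top',[onz(i,u/4.5+155,v/4.5+145,.112) for u,v in [(20,175),(303,186)]])
print('easel base',[onz(i,u/4.5+155,v/4.5+145,.003) for u,v in [(43,300),(308,311),(322,58),(63,46)]])
o=r.get_obs()
print(R.from_rotvec(o['orientation']).as_matrix(), o['joints'])
w=r.camera_info('wrist');print((np.array(w['position'])-o['tcp_pos'])@R.from_rotvec(o['orientation']).as_matrix(), R.from_rotvec(o['orientation']).as_matrix().T@R.from_rotvec(w['rotation']).as_matrix())
E
```

```text
slate top [array([ 0.5205, -0.2069,  0.171 ]), array([ 0.528 , -0.3085,  0.171 ]), array([ 0.5389, -0.1436,  0.171 ])]
a/b top [array([ 0.5949, -0.1566,  0.171 ]), array([ 0.6051, -0.3089,  0.171 ]), array([ 0.4349, -0.1813,  0.171 ]), array([ 0.4457, -0.3204,  0.171 ])]
easel back top [array([0.5481, 0.3148, 0.112 ]), array([0.5383, 0.1152, 0.112 ])]
easel base [array([0.4759, 0.3192, 0.003 ]), array([0.4658, 0.12  , 0.003 ]), array([0.6617, 0.1105, 0.003 ]), array([0.6734, 0.3102, 0.003 ])]
[[ 0.9524  0.3049 -0.0006]
 [ 0.3049 -0.9524  0.0013]
 [-0.0001 -0.0014 -1.    ]] [ 1.1529  0.4776  0.0224  1.5562 -0.0115  1.1093 -0.0831]
[ 0.0724 -0.0007 -0.1426] [[ 0.0004 -0.9597 -0.281 ]
 [ 1.      0.0005 -0.0004]
 [ 0.0006 -0.281   0.9597]]
```

play_rows --targets "-1 0.03 -0.02 -0.01 -0.1; -1 0.06 -0.04 -0.02 -0.2; -1 0.09 -0.06 -0.03 -0.3; -1 0.12 -0.08 -0.04 -0.4; -1 0.15 -0.1 -0.05 -0.5; -1 0.18 -0.12 -0.06 -0.6; -1 0.21 -0.14 -0.07 -0.7; -1 0.24 -0.16 -0.07 -0.8" --squeeze 25

```text
clock: 0.82
tcp_pos: [0.3871, -0.4164, 0.3034]
orientation: [2.664, 1.66, 0.001]
contact_force: [0.7, 0.1, 0.2]
grip_width: 0.0853
gripper_force: 0.0
```

```bash
cat > goto.py <<'E'
# shift in tool axes from current pose to a world TCP target and yaw of tool x
import sys
from bench import r
from h import *
o=r.get_obs();M=R.from_rotvec(o['orientation']).as_matrix()
def shift(P,yaw=None):
    d=M.T@(np.array(P)-o['tcp_pos']);s=0
    if yaw is not None:
        s=-(np.radians(yaw)-np.arctan2(M[1,0],M[0,0]));s=(s+np.pi)%(2*np.pi)-np.pi
    return np.round(d,4),round(s,3)
if __name__=='__main__':
    a=[float(x) for x in sys.argv[1:]]
    print(o['clock'],np.round(o['tcp_pos'],4),'yaw',round(np.degrees(np.arctan2(M[1,0],M[0,0])),2),'F',np.round(o['contact_force'],1),'w',o['grip_width'],'gf',o['gripper_force'],'j',np.round(o['joints'],2))
    if a: print(shift(a[:3],a[3] if len(a)>3 else None))
E
python3 goto.py .52 -.24 .30 94.2
```

```text
0.8167 [ 0.3871 -0.4164  0.3034] yaw 63.86 F [0.7 0.1 0.2] w 0.08529096501127746 gf 0.0 j [ 0.91  0.25 -0.24  1.72  0.06  1.18  0.2 ]
(array([0.2169, 0.0416, 0.0033]), np.float64(-0.529))
```

play_rows --targets "-0.5 0.036 0.007 0 -0.09; -0.2 0.072 0.014 0 -0.18; -0.1 0.108 0.021 0 -0.27; -0.1 0.144 0.028 0 -0.36; -0.1 0.18 0.035 0 -0.45; -0.1 0.217 0.042 0.003 -0.529; -0.1 0.217 0.042 0.003 -0.529; -0.1 0.217 0.042 0.003 -0.529"

```text
clock: 1.48
tcp_pos: [0.5208, -0.2389, 0.2979]
orientation: [-2.138, -2.3, -0.001]
contact_force: [-0.3, -1.2, 0.4]
grip_width: 0.047
gripper_force: 0.0
```

```bash
python3 goto.py; python3 - <<'E'
from bench import r
from h import *
import pickle
i=r.camera_info('wrist');f=r.grab_frame('wrist');cv2.imwrite('pics/w1.png',f[:,:,::-1]);pickle.dump(i,open('w1.pkl','wb'))
E
```

```text
1.4833 [ 0.5208 -0.2389  0.2979] yaw 94.18 F [-0.3 -1.2  0.4] w 0.04703851783588851 gf 0.0 j [ 0.67  0.29 -0.43  1.7   0.13  1.18  0.28]
```

View pics/w1.png

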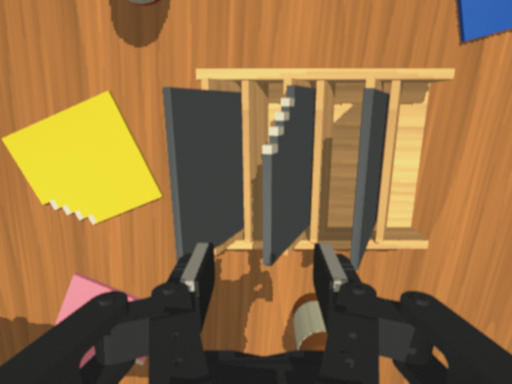

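In the wrist view the chipped slate's top edge runs from about (267,155) at the break down to (268,263). The neighbours' top edges are at u≈172 and u≈362. The fingers are at (196,250) and (330,250). I'll refine the edge from pixel profiles.

```bash
python3 - <<'E'
from h import *
import pickle
np.set_printoptions(precision=4,suppress=True)
i=pickle.load(open('w1.pkl','rb'));f=cv2.cvtColor(cv2.imread('pics/w1.png'),cv2.COLOR_BGR2GRAY)
for v in range(160,256,19): print(v,f[v,256:284])
print(f[140:160:1,267]); print(f[254:272,267])
for u,v in [(263,160),(272,160),(263.5,250),(272.5,250)]: print(onz(i,u,v,.171))
E
```

```text
160 [129 132 136 137 134 126 111 104 102 103 103 104 103 103  99  85  70  63
  62  63  62  63  63  64  62  63  61  62]
179 [ 85  87  89  91  90  91  97 103 106 106 106 108 107 107 100  87  69  62
  62  63  63  64  62  63  62  63  64  63]
198 [ 85  86  89  91  90  89  98 104 108 107 107 108 107 107 100  82  68  62
  63  61  62  64  62  63  62  63  63  64]
217 [ 86  87  90  91  91  92  98 104 109 109 108 108 108 108 101  82  67  63
  63  63  64  62  64  64  63  63  64  63]
236 [ 89  89  89  89  88  89  94 105 109 109 109 109 109 108 100  77  64  62
  62  62  63  63  65  62  63  61  63  62]
255 [ 83  85  85  85  86  84  91 102 106 106 107 107 105  99  80  57  44  44
  45  51  59  62  64  75  97 123 143 156]
[141 134 126 127 156 196 220 225 225 225 225 226 222 200 151 113 102 103
 103 103]
[106 107 106 107 106 106 106 107 103  94  89 103 126 140 143 140 125 102]
[ 0.5191 -0.2111  0.171 ]
[ 0.5266 -0.2106  0.171 ]
[ 0.5256 -0.2931  0.171 ]
[ 0.5337 -0.2925  0.171 ]
```

```bash
python3 goto.py .529 -.2285 .149 94.4
```

```text
1.5333 [ 0.5197 -0.2412  0.2979] yaw 93.95 F [-1.2 -0.5 -0. ] w 0.04705340159217606 gf 0.0 j [ 0.67  0.29 -0.43  1.7   0.13  1.18  0.28]
(array([0.012 , 0.0103, 0.1489]), np.float64(-0.008))
```

play_rows --targets "-0.1 0.011 0.0095 0.03 -0.006; -0.1 0.011 0.0095 0.065 -0.006; -0.1 0.011 0.0095 0.1 -0.006; -0.1 0.011 0.0095 0.13 -0.006; -0.1 0.011 0.0095 0.149 -0.006; -0.1 0.011 0.0095 0.149 -0.006"

```text
clock: 2.03
tcp_pos: [0.5243, -0.2313, 0.1448]
orientation: [-2.137, -2.293, 0.007]
contact_force: [-0.0, -0.7, -0.3]
grip_width: 0.0468
gripper_force: 0.0
```

```bash
python3 goto.py; python3 - <<'E'
from bench import r
from h import *
f=r.grab_frame('wrist')[:,:,::-1]; cv2.imwrite('pics/w2.png',f)
E
```

```text
2.0333 [ 0.5243 -0.2313  0.1448] yaw 94.04 F [-0.  -0.7 -0.3] w 0.04677995379435087 gf 0.0 j [ 0.62  0.44 -0.41  1.86  0.22  0.89  0.18]
```

View pics/w2.png

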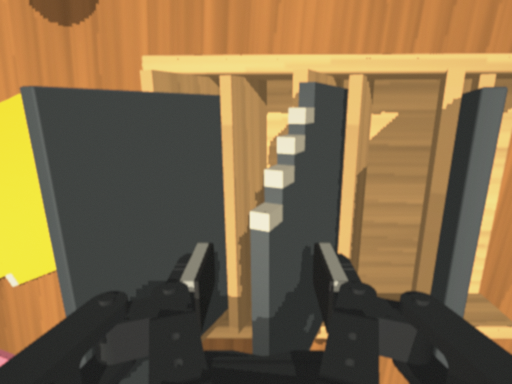

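The chipped slate is between the fingers (tips at u=205 and u=320, top edge at u=252–270), clear of the break teeth (lowest at v=215). Closing.

play_rows --targets "0.2 0 0.004 0 0; 0.4 0 0.004 0 0; 0.7 0 0.004 0 0; 1 0 0.004 0 0; 1 0 0.004 0 0; 1 0 0.004 0 0" --squeeze 30

```text
clock: 2.58
tcp_pos: [0.535, -0.2305, 0.152]
orientation: [2.134, 2.297, 0.004]
contact_force: [0.2, -0.5, 6.4]
grip_width: 0.0149
gripper_force: 28.8
```

```bash
python3 goto.py;python3 goto.py
```

```text
2.5833 [ 0.535  -0.2305  0.152 ] yaw 94.22 F [ 0.2 -0.5  6.4] w 0.014931293044802828 gf 28.840310172033412 j [ 0.62  0.44 -0.41  1.84  0.22  0.9   0.18]
2.5833 [ 0.535  -0.2305  0.152 ] yaw 94.22 F [ 0.2 -0.5  6.4] w 0.014931293044802828 gf 28.840310172033412 j [ 0.62  0.44 -0.41  1.84  0.22  0.9   0.18]
```

play_rows --targets "1 0 -0.003 -0.006 0; 1 0 -0.006 -0.013 0; 1 0 -0.009 -0.02 0; 1 0 -0.012 -0.026 0; 1 0 -0.015 -0.033 0; 1 0 -0.015 -0.033 0" --squeeze 40

```text
clock: 3.08
tcp_pos: [0.5201, -0.2307, 0.1851]
orientation: [2.133, 2.298, 0.006]
contact_force: [3.2, 1.5, 1.6]
grip_width: 0.014
gripper_force: 36.8
```

```bash
python3 goto.py; python3 - <<'E'
from bench import r
from h import *
f=r.grab_frame('wrist')[:,:,::-1];g=r.grab_frame('side')[:,:,::-1]
cv2.imwrite('pics/w3.png',np.hstack([cv2.resize(f,(448,336)),cv2.resize(g[95:215,228:338],(308,336),interpolation=cv2.INTER_CUBIC)]))
E
```

```text
3.0833 [ 0.5201 -0.2307  0.1851] yaw 94.27 F [3.2 1.5 1.6] w 0.014030683377980139 gf 36.79954429597274 j [ 0.65  0.38 -0.42  1.84  0.19  0.95  0.21]
```

View pics/w3.png

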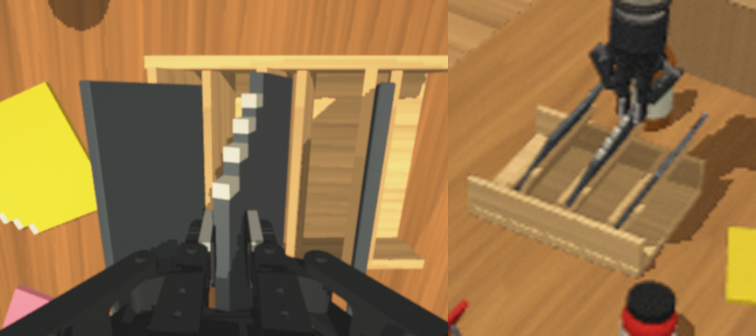

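The slate rises with the gripper: tooth at wrist crop (222,190), still between the pads. The neighbours are unmoved. I'll pull further, then bring it upright clear of the front wall.

play_rows --targets "1 0 -0.003 -0.007 0; 1 0 -0.006 -0.013 0; 1 0 0.004 -0.02 0; 1 0 0.014 -0.027 0; 1 0 0.024 -0.035 0; 1 0 0.034 -0.043 0; 1 0 0.04 -0.053 0; 1 0 0.044 -0.065 0" --squeeze 50

```text
clock: 3.85
tcp_pos: [0.5596, -0.2273, 0.2458]
orientation: [-2.134, -2.298, 0.005]
contact_force: [-0.3, -0.7, -4.3]
grip_width: 0.0067
gripper_force: 48.7
```

```bash
python3 goto.py
```

```text
3.85 [ 0.5596 -0.2273  0.2458] yaw 94.25 F [-0.3 -0.7 -4.3] w 0.006744735841935892 gf 48.68254886940122 j [ 0.61  0.39 -0.43  1.69  0.18  1.11  0.21]
```

The grip is flat and the slate upright (6.7 mm opening, 4.3 N load). I'll lift it, then cross to the easel.

play_rows --targets "1 0 0 -0.025 0; 1 0 0 -0.06 0; 1 0.01 0 -0.09 0; 1 0.04 0 -0.1 0.02; 1 0.075 0 -0.1 0.04; 1 0.11 0 -0.1 0.06; 1 0.145 0 -0.1 0.08; 1 0.18 0 -0.1 0.1" --squeeze 60

```text
clock: 4.52
tcp_pos: [0.5457, -0.0474, 0.3461]
orientation: [-2.251, -2.188, 0.007]
contact_force: [0.9, 0.1, -3.5]
grip_width: 0.0069
gripper_force: 62.2
```

```bash
python3 goto.py .583 .213 .345 87
```

```text
4.5167 [ 0.5457 -0.0474  0.3461] yaw 88.39 F [ 0.9  0.1 -3.5] w 0.00693980861325139 gf 62.19213584437966 j [ 0.41  0.22 -0.52  1.68  0.12  1.28 -0.16]
(array([0.2614, 0.03  , 0.0007]), np.float64(0.024))
```

play_rows --targets "1 0.035 0.004 0 0.003; 1 0.075 0.008 0 0.008; 1 0.115 0.013 0 0.012; 1 0.155 0.018 0 0.016; 1 0.195 0.022 0 0.02; 1 0.23 0.026 0 0.024; 1 0.255 0.03 0 0.024; 1 0.261 0.03 0 0.024"

```text
clock: 5.18
tcp_pos: [0.5825, 0.217, 0.3458]
orientation: [-2.266, -2.17, 0.005]
contact_force: [-1.0, 0.9, -3.8]
grip_width: 0.0065
gripper_force: 62.2
```

```bash
python3 - <<'E'
from bench import r
from h import *
import pickle
i=r.camera_info('wrist');f=r.grab_frame('wrist')[:,:,::-1];cv2.imwrite('pics/w4.png',f)
s=r.grab_frame('side')[:,:,::-1];cv2.imwrite('pics/s4.png',s)
t=r.grab_frame('top')[:,:,::-1];cv2.imwrite('pics/t4.png',t);pickle.dump(i,open('w4.pkl','wb'))
cv2.imwrite('pics/v4.png',np.hstack([cv2.resize(f,(440,330)),cv2.resize(s[120:285,150:320],(340,330),interpolation=cv2.INTER_CUBIC)]))
E
python3 goto.py
```

```text
5.3333 [0.584  0.2108 0.346 ] yaw 87.16 F [ 0.2 -1.6 -4.2] w 0.0065215619714965355 gf 62.203874699771404 j [ 0.01  0.37 -0.62  1.51  0.22  1.34 -0.68]
```

View pics/v4.png

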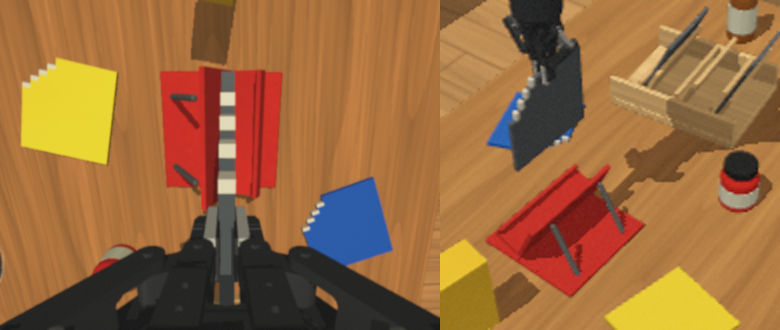

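The slate hangs upright over the easel, edge-on at wrist crop u≈227. The easel's back edge is at u≈208 and its lip at u≈258. The other two slates are still in the rack. I'll crop closer to measure the easel.

```bash
python3 - <<'E'
import cv2
f=cv2.imread('pics/w4.png');cv2.imwrite('pics/w4c.png',cv2.resize(f[70:245,175:335],None,fx=3.4,fy=3.4,interpolation=cv2.INTER_CUBIC))
E
```

```text
(no output)
```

View pics/w4c.png

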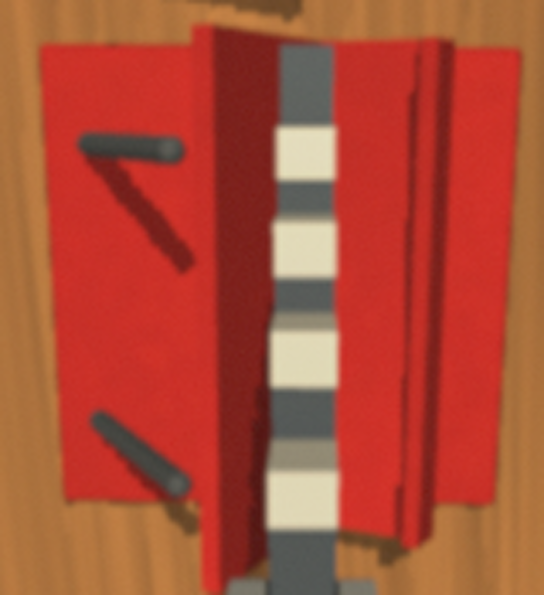

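```bash
python3 - <<'E'
from h import *
import pickle
np.set_printoptions(precision=4,suppress=True)
i=pickle.load(open('w4.pkl','rb'))
g=lambda u,v,z:onz(i,u/3.4+175-.35,v/3.4+70-.35,z)
print('cam',i['position'])
print('back',g(213,28,.1103),g(222,592,.1103))
print('lip',g(419,38,.0628),g(402,547,.0628))
print('base',*[g(*p,.003) for p in [(42,47),(520,50),(495,503),(65,502)]])
print('slate bottom +y corner', g(281,45,.217),g(334,45,.217))
E
```

```text
cam [0.5871 0.2891 0.4884]
back [0.5576 0.3186 0.1103] [0.5481 0.1215 0.1103]
lip [0.6286 0.3157 0.0628] [0.6189 0.1176 0.0628]
base [0.4777 0.3227 0.003 ] [0.6762 0.3129 0.003 ] [0.6671 0.1137 0.003 ] [0.4666 0.1225 0.003 ]
slate bottom +y corner [0.5815 0.3059 0.217 ] [0.5938 0.3054 0.217 ]
```

The easel seat comes out at about (0.5924, 0.2181, 0.035), yaw −2.8°. The back and lip measurements agree. I'll descend with the lower edge 8 mm out from the seat.

play_rows --targets "1 -0.001 0.008 0 0; 1 -0.001 0.017 0.03 0; 1 -0.001 0.017 0.07 0; 1 -0.001 0.017 0.105 0; 1 -0.001 0.017 0.135 0; 1 -0.001 0.017 0.152 0; 1 -0.001 0.017 0.16 0; 1 -0.001 0.017 0.16 0"

```text
clock: 6.0
tcp_pos: [0.6015, 0.2072, 0.1852]
orientation: [-2.279, -2.162, 0.007]
contact_force: [-0.0, -0.6, -3.7]
grip_width: 0.0063
gripper_force: 62.2
```

```bash
python3 goto.py
```

```text
6.0 [0.6015 0.2072 0.1852] yaw 86.97 F [-0.  -0.6 -3.7] w 0.006328217737056434 gf 62.18950252979994 j [-0.01  0.52 -0.58  1.66  0.32  1.05 -0.74]
```

play_rows --targets "1 0 0 0.004 0; 1 0 0 0.008 0; 1 0 0 0.011 0; 1 0 0 0.011 0" --squeeze 40

```text
clock: 6.33
tcp_pos: [0.602, 0.2101, 0.1767]
orientation: [2.276, 2.165, 0.001]
contact_force: [-0.0, -0.9, -4.3]
grip_width: 0.0064
gripper_force: 62.3
```

play_rows --targets "1 0 0 0.002 0; 1 0 0 0.004 0; 1 0 0 0.004 0"

```text
clock: 6.58
tcp_pos: [0.6018, 0.2102, 0.1723]
orientation: [2.276, 2.165, 0.0]
contact_force: [0.7, -0.6, -4.5]
grip_width: 0.0066
gripper_force: 62.4
```

play_rows --targets "1 0 0 0.002 0; 1 0 0 0.004 0; 1 0 0 0.004 0"

```text
clock: 6.83
tcp_pos: [0.6036, 0.2107, 0.1719]
orientation: [2.275, 2.163, 0.006]
contact_force: [-2.7, -2.6, 14.8]
grip_width: 0.0066
gripper_force: 65.4
```

play_rows --targets "1 0 0 0.002 0; 1 0 0 0.003 0; 1 0 0 0.003 0"

```text
clock: 7.08
tcp_pos: [0.6048, 0.2108, 0.1718]
orientation: [2.274, 2.16, 0.01]
contact_force: [-5.9, -6.1, 30.1]
grip_width: 0.0065
gripper_force: 68.2
```

Lower edge is on the ledge, with the tip about 172 mm up. I'll ease off the pressure, then loosen to a close cage and tilt it back.

play_rows --targets "1 0 0 -0.004 0; 1 0 0 -0.005 0; 1 0 0 -0.005 0; 1 0 0 -0.005 0" --squeeze 20

```text
clock: 7.42
tcp_pos: [0.6028, 0.2109, 0.1719]
orientation: [2.275, 2.164, 0.004]
contact_force: [-0.8, -0.4, 8.9]
grip_width: 0.0064
gripper_force: 64.5
```

play_rows --targets "0.76 0 -0.003 0 0; 0.76 0 -0.006 0 0; 0.74 0 -0.01 0 0"

```text
clock: 7.67
tcp_pos: [0.5914, 0.2107, 0.1698]
orientation: [-2.276, -2.165, 0.001]
contact_force: [-0.4, 0.3, -0.0]
grip_width: 0.0112
gripper_force: 0.2
```

play_rows --targets "0.72 0 -0.007 0.001 0; 0.7 0 -0.014 0.002 0; 0.68 0 -0.021 0.004 0; 0.66 0 -0.028 0.006 0; 0.63 0 -0.034 0.009 0; 0.6 0 -0.039 0.012 0; 0.58 0 -0.044 0.014 0; 0.57 0 -0.048 0.016 0"

```text
clock: 8.33
tcp_pos: [0.5432, 0.2131, 0.154]
orientation: [-2.276, -2.165, 0.0]
contact_force: [-0.3, -0.8, 2.3]
grip_width: 0.0186
gripper_force: 3.6
```

```bash
python3 goto.py; python3 - <<'E'
from bench import r
from h import *
import pickle
pickle.dump(r.camera_info('wrist'),open('w5.pkl','wb'))
f=r.grab_frame('wrist')[:,:,::-1];cv2.imwrite('pics/w5.png',f)
s=r.grab_frame('side')[:,:,::-1];cv2.imwrite('pics/s5.png',s)
cv2.imwrite('pics/v5.png',np.hstack([cv2.resize(f,(440,330)),cv2.resize(s[135:300,140:310],(340,330),interpolation=cv2.INTER_CUBIC)]))
E
```

```text
8.3333 [0.5432 0.2131 0.154 ] yaw 87.15 F [-0.3 -0.8  2.3] w 0.018601496924061506 gf 3.5970853859907947 j [-0.03  0.48 -0.59  1.82  0.32  0.94 -0.81]
```

View pics/v5.png

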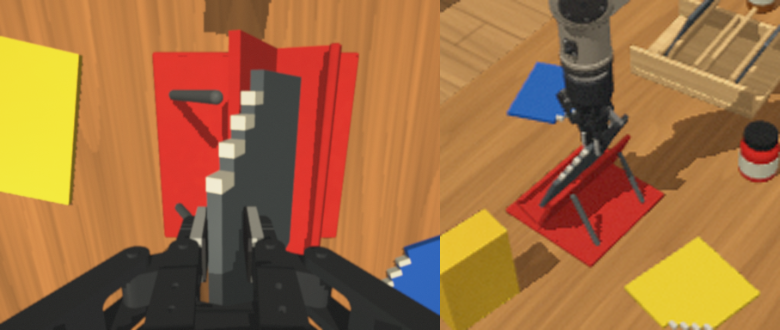

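The slate leans between the pads with its lower edge behind the lip (wrist crop 225,185 to 270,250), nearly against the back. I'll finish the lean.

play_rows --targets "0.55 0 -0.003 0.001 0; 0.54 0 -0.006 0.002 0; 0.53 0 -0.009 0.003 0; 0.52 0 -0.01 0.003 0; 0.52 0 -0.01 0.003 0"

```text
clock: 8.85
tcp_pos: [0.5334, 0.2136, 0.1512]
orientation: [-2.276, -2.166, 0.001]
contact_force: [-2.2, -0.4, -0.1]
grip_width: 0.0207
gripper_force: 0.5
```

```bash
python3 goto.py
```

```text
8.85 [0.5334 0.2136 0.1512] yaw 87.15 F [-2.2 -0.4 -0.1] w 0.02070033570713475 gf 0.48009758815169334 j [-0.03  0.47 -0.59  1.84  0.32  0.93 -0.82]
```

play_rows --targets "0.48 0 0 0 0; 0.44 0 0 0 0; 0.4 0 0 0 0; 0.3 0 0 0 0; 0.2 0 0 0 0; 0.2 0 0 0 0"

```text
clock: 9.35
tcp_pos: [0.5339, 0.2136, 0.1513]
orientation: [2.276, 2.165, -0.0]
contact_force: [-1.5, -0.2, 0.4]
grip_width: 0.0341
gripper_force: 0.4
```

play_rows --targets "0 0 0 -0.005 0; 0 0 0 -0.02 0; 0 0 0 -0.045 0; 0 0 0 -0.08 0; 0 0 0 -0.12 0; 0 0 0 -0.15 0; 0 0 0 -0.15 0"

```text
clock: 9.93
tcp_pos: [0.5368, 0.2158, 0.3091]
orientation: [2.273, 2.162, 0.018]
contact_force: [0.6, 0.7, 0.3]
grip_width: 0.043
gripper_force: 0.0
```

```bash
python3 goto.py; python3 - <<'E'
from bench import r
from h import *
import pickle
pickle.dump(r.camera_info('wrist'),open('w6.pkl','wb'))
f=r.grab_frame('wrist')[:,:,::-1];cv2.imwrite('pics/w6.png',f)
s=r.grab_frame('side')[:,:,::-1]
cv2.imwrite('pics/v6.png',np.hstack([cv2.resize(f[20:260,150:350],(480,576),interpolation=cv2.INTER_CUBIC),cv2.resize(s[145:295,150:233],(319,576),interpolation=cv2.INTER_CUBIC)]))
E
```

```text
9.9333 [0.5368 0.2158 0.3091] yaw 87.13 F [0.6 0.7 0.3] w 0.04301802976381555 gf 0.0 j [ 0.02  0.31 -0.65  1.67  0.2   1.21 -0.72]
```

View pics/v6.png

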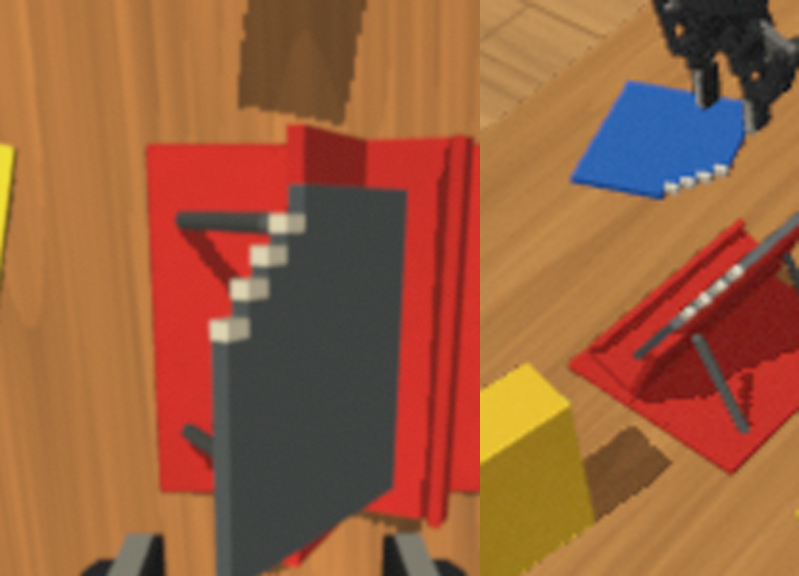

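```bash
python3 - <<'E'
from h import *
import pickle
np.set_printoptions(precision=4,suppress=True)
i=pickle.load(open('w6.pkl','rb'))
g=lambda u,v,z:onz(i,u/2.4+150-.3,v/2.4+20-.3,z)
s=np.array([.5924,.2181]);a=np.radians(-2.8);E=np.array([[np.cos(a),np.sin(a)],[-np.sin(a),np.cos(a)]])
for n,u,v,z in [('low+y',407,190,.0367),('low-y',393,487,.0367),('top chip end',230,342,.1727),('top lower',232,572,.1727),('lip',447,138,.0628),('lip',428,523,.0628),('back end',304,127,.1103)]:
    print(n,E@(g(u,v,z)[:2]-s))
E
```

```text
low+y [0.0167 0.0754]
low-y [ 0.0163 -0.0859]
top chip end [-0.0688  0.02  ]
top lower [-0.0695 -0.0712]
lip [0.0299 0.0983]
lip [ 0.0315 -0.097 ]
back end [-0.0398  0.0986]
```

```bash
python3 - <<'E'
from h import *
import pickle
np.set_printoptions(precision=4,suppress=True)
i=pickle.load(open('w6.pkl','rb'))
f=cv2.cvtColor(cv2.imread('pics/w6.png'),cv2.COLOR_BGR2GRAY)
g=lambda u,v,z:onz(i,u/2.4+150-.3,v/2.4+20-.3,z)
s=np.array([.5924,.2181]);a=np.radians(-2.8);E=np.array([[np.cos(a),np.sin(a)],[-np.sin(a),np.cos(a)]])
for n,u,v,z in [('low+y',407,190,.043),('low-y',393,487,.043),('+y chip bottom',303,186,.127),('tooth/top',230,342,.171)]:
    print(n,E@(g(u,v,z)[:2]-s))
print(f[238:290,240:248].mean(1).astype(int))
print(proj(i,[.5924-.07,.2181-.085,.170]))
E
python3 goto.py
```

```text
low+y [0.0156 0.0753]
low-y [ 0.0152 -0.0836]
+y chip bottom [-0.0408  0.075 ]
tooth/top [-0.0689  0.0198]
[ 82  83  82  83  83  83  83  83  84  84  84  84  84  84  84  84  84  83
  84  84  84  84  85  85  85  86  86  88  97 113 126 131 132 132 131 132
 131 131 132 131 132 132 132 132 129 121 104  87  80  79  79  80]
[[250.6093 272.8442]]
10.0333 [0.5347 0.214  0.3033] yaw 87.12 F [ 0.2  1.1 -0.4] w 0.04283316432252721 gf 0.0 j [ 0.02  0.32 -0.64  1.68  0.2   1.21 -0.72]
```

The slate stands square, but its lower edge is about 12 mm out on the ledge and it leans over the back's top rim. I'll re-grip the top lightly so the pads turn it up and push the lower edge into the corner.

play_rows --targets "0 0 -0.003 0.03 0; 0 0 -0.003 0.065 0; 0 0 -0.003 0.1 0; 0 0 -0.003 0.13 0; 0 0 -0.003 0.148 0; 0 0 -0.003 0.152 0; 0 0 -0.003 0.152 0"

```text
clock: 10.62
tcp_pos: [0.5294, 0.213, 0.1472]
orientation: [-2.275, -2.164, 0.007]
contact_force: [0.5, -0.4, -0.4]
grip_width: 0.0429
gripper_force: 0.0
```

```bash
python3 goto.py
```

```text
10.6167 [0.5294 0.213  0.1472] yaw 87.15 F [ 0.5 -0.4 -0.4] w 0.0428601996713558 gf 0.0 j [-0.03  0.47 -0.6   1.85  0.32  0.92 -0.82]
```

play_rows --targets "0.2 0 0.002 0 0; 0.35 0 0.004 0 0; 0.45 0 0.006 0 0; 0.52 0 0.008 0 0; 0.58 0 0.009 0 0; 0.62 0 0.01 0 0; 0.64 0 0.01 0 0; 0.64 0 0.01 0 0" --squeeze 25

```text
clock: 11.28
tcp_pos: [0.5421, 0.2137, 0.1517]
orientation: [2.275, 2.163, 0.004]
contact_force: [-5.1, -2.0, 12.7]
grip_width: 0.018
gripper_force: 22.1
```

```bash
cat > chk.py <<'E'
import sys,pickle
from bench import r
from h import *
i=r.camera_info('wrist');f=r.grab_frame('wrist')[:,:,::-1];n=sys.argv[1]
cv2.imwrite(f'pics/{n}.png',f);pickle.dump(i,open(n+'.pkl','wb'))
# ledge strip: dark slate / red boundary along lines across the easel at own y = -60..60 near ledge
s=np.array([.5924,.2181]);a=np.radians(-2.8);ex=np.array([np.cos(a),np.sin(a)]);ey=np.array([-np.sin(a),np.cos(a)])
for y in (-70,-40,0,40,60):
    xs=np.arange(-30,36,1.); P=np.array([np.r_[s+x/1e3*ex+y/1e3*ey,.035+max(x,0)/1e3*.466] for x in xs])
    uv=np.rint(proj(i,P)).astype(int); ok=(uv[:,1]<384)&(uv[:,1]>=0)
    if not ok.all(): print(y,'out');continue
    c=f[uv[:,1],uv[:,0]].astype(int); red=c[:,2]-c[:,0]>60
    k=np.where(~red)[0]; print(y,'slate dark from',xs[k[0]] if len(k) else None,'to',xs[k].max() if len(k) else None, 'red:',''.join('R' if q else '.' for q in red))
E
python3 chk.py w7; python3 goto.py
```

```text
-70 slate dark from -30.0 to 15.0 red: ..............................................RRRRRRRRRRRRRRRRRRRR
-40 slate dark from -30.0 to 15.0 red: ..............................................RRRRRRRRRRRRRRRRRRRR
0 slate dark from -30.0 to 16.0 red: ...............................................RRRRRRRRRRRRRRRRRRR
40 slate dark from -30.0 to 15.0 red: ..............................................RRRRRRRRRRRRRRRRRRRR
60 slate dark from -30.0 to 15.0 red: ..............................................RRRRRRRRRRRRRRRRRRRR
11.3333 [0.5421 0.2137 0.1518] yaw 87.12 F [-5.3 -2.1 13.6] w 0.017951584672315387 gf 22.12212375830859 j [-0.03  0.48 -0.59  1.83  0.33  0.93 -0.82]
```

play_rows --targets "0.64 0.001 0 -0.004 0; 0.66 0.003 0 -0.008 0; 0.68 0.0035 0 -0.012 0; 0.68 0.0035 0 -0.014 0; 0.68 0.0035 0 -0.014 0; 0.68 0.0035 0 -0.014 0"

```text
clock: 11.83
tcp_pos: [0.5415, 0.2168, 0.1637]
orientation: [2.276, 2.165, 0.002]
contact_force: [3.2, -1.1, 0.2]
grip_width: 0.0139
gripper_force: 19.0
```

```bash
python3 chk.py w8; python3 goto.py
```

```text
-70 slate dark from -30.0 to -1.0 red: ..............................RRRRRRRRRRRRRRRRRRRRRRRRRRRRRRRRRRRR
-40 slate dark from -30.0 to 0.0 red: ...............................RRRRRRRRRRRRRRRRRRRRRRRRRRRRRRRRRRR
0 slate dark from -30.0 to 0.0 red: ...............................RRRRRRRRRRRRRRRRRRRRRRRRRRRRRRRRRRR
40 slate dark from -30.0 to 0.0 red: ...............................RRRRRRRRRRRRRRRRRRRRRRRRRRRRRRRRRRR
60 slate dark from -30.0 to 0.0 red: ...............................RRRRRRRRRRRRRRRRRRRRRRRRRRRRRRRRRRR
11.8833 [0.5414 0.2168 0.1636] yaw 87.13 F [ 2.2  0.1 -0.3] w 0.014199197121076866 gf 19.441614160314202 j [-0.03  0.47 -0.6   1.81  0.32  0.96 -0.81]
```

The lower edge is now against the back. Lowering to the ledge.

play_rows --targets "0.68 0 0.001 0.003 0; 0.68 0 0.002 0.006 0; 0.68 0 0.002 0.006 0"

```text
clock: 12.13
tcp_pos: [0.5434, 0.2166, 0.1567]
orientation: [-2.276, -2.165, -0.0]
contact_force: [3.8, 0.2, -4.4]
grip_width: 0.0144
gripper_force: 22.4
```

play_rows --targets "0.68 0 0.001 0.002 0; 0.68 0 0.001 0.003 0; 0.68 0 0.001 0.003 0"

```text
clock: 12.38
tcp_pos: [0.5442, 0.2167, 0.1547]
orientation: [2.276, 2.165, 0.0]
contact_force: [1.9, -1.5, 3.0]
grip_width: 0.0143
gripper_force: 23.9
```

```bash
python3 chk.py w9
```

```text
-70 slate dark from -30.0 to 1.0 red: ................................RRRRRRRRRRRRRRRRRRRRRRRRRRRRRRRRRR
-40 slate dark from -30.0 to 2.0 red: .................................RRRRRRRRRRRRRRRRRRRRRRRRRRRRRRRRR
0 slate dark from -30.0 to 2.0 red: .................................RRRRRRRRRRRRRRRRRRRRRRRRRRRRRRRRR
40 slate dark from -30.0 to 2.0 red: .................................RRRRRRRRRRRRRRRRRRRRRRRRRRRRRRRRR
60 slate dark from -30.0 to 2.0 red: .................................RRRRRRRRRRRRRRRRRRRRRRRRRRRRRRRRR
```

play_rows --targets "0.66 0 -0.001 0 0; 0.64 0 -0.003 0 0; 0.61 0 -0.005 0.001 0; 0.58 0 -0.007 0.002 0; 0.55 0 -0.009 0.002 0; 0.53 0 -0.011 0.003 0; 0.52 0 -0.013 0.003 0; 0.52 0 -0.014 0.003 0"

```text
clock: 13.1
tcp_pos: [0.5303, 0.2173, 0.1515]
orientation: [2.276, 2.165, 0.001]
contact_force: [1.8, 0.9, 0.3]
grip_width: 0.0203
gripper_force: 0.6
```

```bash
python3 chk.py w10
```

```text
-70 slate dark from -30.0 to 3.0 red: ..................................RRRRRRRRRRRRRRRRRRRRRRRRRRRRRRRR
-40 slate dark from -30.0 to 2.0 red: .................................RRRRRRRRRRRRRRRRRRRRRRRRRRRRRRRRR
0 slate dark from -30.0 to 3.0 red: ..................................RRRRRRRRRRRRRRRRRRRRRRRRRRRRRRRR
40 slate dark from -30.0 to 3.0 red: ..................................RRRRRRRRRRRRRRRRRRRRRRRRRRRRRRRR
60 slate dark from -30.0 to 3.0 red: ..................................RRRRRRRRRRRRRRRRRRRRRRRRRRRRRRRR
```

Seated at the foot of the back. Releasing slowly, then retreating.

play_rows --targets "0.48 0 0 0 0; 0.44 0 0 0 0; 0.4 0 0 0 0; 0.3 0 0 0 0; 0.2 0 0 0 0; 0.1 0 0 0 0; 0.1 0 0 0 0"

```text
clock: 13.73
tcp_pos: [0.53, 0.2173, 0.1513]
orientation: [-2.276, -2.165, 0.0]
contact_force: [-0.1, -0.5, 0.1]
grip_width: 0.0383
gripper_force: 0.0
```

play_rows --targets "0.1 0 0.002 -0.006 0; 0.1 0 0.002 -0.02 0; 0 0 0.002 -0.05 0; 0 0 0.002 -0.085 0; 0 0 0.002 -0.12 0; 0 0 0.002 -0.155 0; 0 0 0.002 -0.155 0; 0 0 0.002 -0.155 0"

```text
clock: 14.4
tcp_pos: [0.5332, 0.218, 0.3091]
orientation: [2.275, 2.164, 0.007]
contact_force: [0.3, 0.0, -1.0]
grip_width: 0.0425
gripper_force: 0.0
```

```bash
python3 chk.py w11; python3 - <<'E'
from bench import r
from h import *
import pickle
t=r.grab_frame('top')[:,:,::-1];s=r.grab_frame('side')[:,:,::-1];f=cv2.imread('pics/w11.png')
rs=lambda a,w,h:cv2.resize(a,(w,h),interpolation=cv2.INTER_CUBIC)
cv2.imwrite('pics/v11.png',np.hstack([rs(f[20:290,150:350],400,540),rs(s[100:280,150:283],399,540)]))
E
```

```text
-70 slate dark from -30.0 to 3.0 red: ..................................RRRRRRRRRRRRRRRRRRRRRRRRRRRRRRRR
-40 slate dark from -30.0 to 3.0 red: ..................................RRRRRRRRRRRRRRRRRRRRRRRRRRRRRRRR
0 slate dark from -30.0 to 3.0 red: ..................................RRRRRRRRRRRRRRRRRRRRRRRRRRRRRRRR
40 slate dark from -30.0 to 3.0 red: ..................................RRRRRRRRRRRRRRRRRRRRRRRRRRRRRRRR
60 slate dark from -30.0 to 3.0 red: ..................................RRRRRRRRRRRRRRRRRRRRRRRRRRRRRRRR
```

View pics/v11.png

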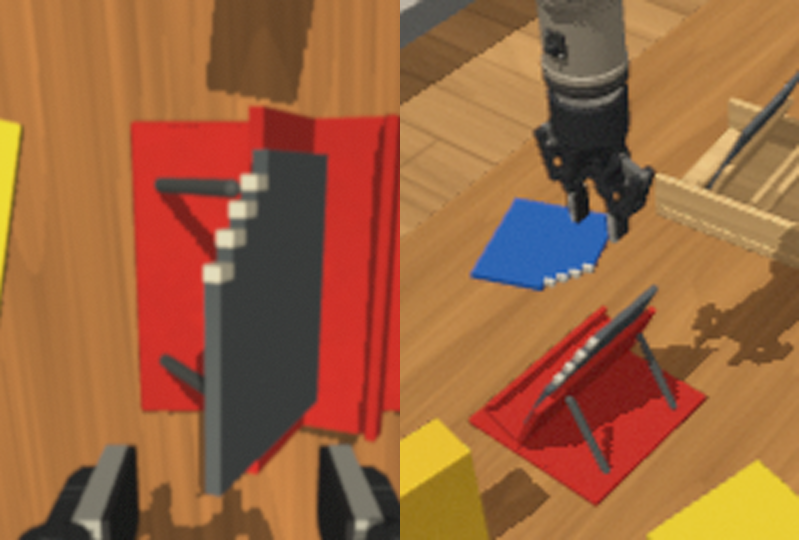

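The slate is flat against the back with its lower edge at the foot, and the gripper is clear. One last number for centring: the lower corners are at crop (327,155) and (318,402).

```bash
python3 - <<'E'
from h import *
import pickle
i=pickle.load(open('w11.pkl','rb'));g=lambda u,v,z:onz(i,u/2+150-.25,v/2+20-.25,z)
s=np.array([.5924,.2181]);a=np.radians(-2.8);E=np.array([[np.cos(a),np.sin(a)],[-np.sin(a),np.cos(a)]])
for u,v,z in [(327,155,.0367),(318,402,.0367),(222,493,.1727),(205,490,.1693)]: print(E@(g(u,v,z)[:2]-s))
E
```

```text
[0.003614   0.07834452]
[ 0.0042106  -0.08204098]
[-0.06058653 -0.0785344 ]
[-0.0687959  -0.07870418]
```

Centred within 2 mm and square. Handing in.

```bash
python3 -c "
from bench import r
print(r.hand_in())"
```

```text
the job is handed in; nothing more can be done
None
```

The chipped slate now stands on the red easel, seated against its back, within about 2 mm of centre and square, and I handed the job in at about 14.5 s; on first letting go its lower edge sat 12 mm out, so I re-gripped it and seated it again.

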